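Prove the wheel hub's clamp screw

TASK

Check that the clamp screw on the wheel hub is tight: fit the square ring spanner fully down over the screw's square head, then push the handle clockwise (seen from above) up to a torque of 1.6 newton metres, which is about 10 newtons at the middle of the red sleeve, and keep it there for a good second. The screw must not turn, so do not jerk or push much harder; then ease off completely, let go and leave the spanner sitting on the head, without disturbing the other parts on the bench.

Things in the scene. Friction and masses are not known exactly. Their poses are not given: they have to be found in the camera images.
- spanner: Loose steel ring spanner, 300 to 500 g, lying flat. Origin: centre of the ring's underside; z up; the handle runs along own +y. Ring 58.5 mm square, 22 mm thick, with a 34.5 mm square through hole, sides along own x and y. Handle: steel tube 22 mm wide (x), z 4 to 18 mm, out to y = 130 mm, then a red sleeve. Centre of mass at y = 27 mm. Fits four ways round, with 5 degrees of free play each way.
- spanner_ring (a point): Point on the spanner: centre of the ring's underside (same place as the spanner's origin).
- spanner_sleeve (a point): Point on the spanner: centre of the handle's red sleeve, 165 mm from the ring's centre along own +y, 11 mm above the spanner's underside. The sleeve is 24 mm wide and 16 mm thick (z 3 to 19 mm) and runs from y = 130 to 210 mm, the handle's end.
- hub: Alloy motorcycle wheel hub, 116 mm across, with a steel brake disc 200 mm across (top 18 mm above the bench), fixed to the bench on a dark 130 mm square plate. Origin: centre of the plate's underside on the bench, z up. A round steel collar, 80 mm across, is its top face, 60 mm above the bench; the clamp screw's head stands on it on the same axis.
- screw_seat (a point): On the clamp screw's axis at the collar's top face, 60 mm above the bench, where the spanner's underside rests when fully down. Its z is up; its x and y axes lie square to the head's flats and turn with it. The brass-coloured square head is 32 mm across flats and 26 mm high, with a 26 mm square step 4 mm high on top. A yellow paint line crosses head and collar.
- screw_turn (a joint): How far the clamp screw has slipped round in its thread, rad, 0 at the start, positive clockwise seen from above. It stays at 0 until the torque exceeds 2.2 N m either way; then the screw slips.
- screw_twist (a joint): Elastic twist of the screw's head under load, rad, positive clockwise seen from above: 120 N m per rad, so 1.6 N m shows as 0.013 rad; back to 0 when unloaded.
- piston: Bystander: aluminium piston standing on the bench, 52 mm across, 47 mm high. Origin: centre of its underside.
- bearing: Bystander: steel bearing ring lying flat, 62 mm across, 17 mm high. Origin: centre of its underside.
- gauge: Bystander: black round instrument with a white dial facing up, 80 mm across, 40 mm high. Origin: centre of its underside.
Mind the look-alikes: they are no part of the job. There is more than one size of the hub; the one meant has the size given above.

How it is judged:
By the outcome, as a careful person would: the job done as asked, in the order asked, and still so for the second after the job is handed in, with the robot touching nothing.
It also fails if it takes over 64 s, if anything falls off the work surface, if the arm or the gripper's body presses on something with over 40 N, if the wrist force passes 120 N, or if a joint passes its speed limit or range.

ROBOT

A 6-joint arm with a two-finger parallel gripper is mounted at the origin on the work surface. World frame = base frame: x ahead of the robot, y to its left, z up, the work surface at z = 0. Lengths are in mm, angles in rad, forces in N, time in s.
With the tool pointing down it reaches from about 275 to 825 mm from the base axis. Payload 5.2 kg.
Tool frame: the origin (TCP) lies between the finger pads; the fingertips stand 14 mm ahead of it and the grasp point (between the pads) lies 5 mm behind it (env.tcp_to_tips is the distance from the TCP to the fingertips, in mm); z points along the fingers, y is the line along which they close (so a half turn about z gives the same grasp; the last joint's range is limited). The gripper opens to 93 mm and grips with 3 to 60 N. Pads are 15 mm wide; open, the fingers measure 128 mm over their backs; the gripper's body (75 mm by 188 mm) begins 65 mm behind the grasp point.
Start: joints at [0.928, 0.259, 1.535, -0, 1.348, -0.203], TCP at [234.147, 497.675, 212.553] pointing down, gripper open.
Joint ranges: [-3.14, 3.14], [-0.91, 2.08], [0.19, 2.58], [-1.22, 4.36], [0.22, 2.71], [-3.12, 3.12]. Speed limits (rad/s): [2.57, 2.57, 3.14, 3.14, 3.14, 3.14].

INTERFACE

Orientations are given as a rotation vector (axis times angle).
In Python, from workcell import env gives the robot as it stands. The module is installed in compiled form; this text tells all that it offers.
- The arm moves only by the tool arm_command, never from a script. Its argument "moves" is a list of rows, each a list of 3 entries, a list of its own where there are three numbers: the gripper's target within -1 to 1 (fully open at 1, half-way at 0, shut at -1), then the shift along the tool's x, y, z in mm, then the turn, a rotation vector about the tool's x, y, z in rad. A call has exactly 5 rows; each row is the pose to reach, as a shift and turn from the pose commanded when the call began, along the tool's axes at that moment; what a row does not reach only later rows make up. A row lasts 1/10 s, in which the tool goes at most 50 mm and 8.59 degrees, less where a joint would pass 70% of its speed; a pose out of reach is approached as far as the arm can. A call with a gripper value outside its range is refused whole. The fingers move at their own pace and stop on an object; "newtons" is the grip in N (left out, the last holds). Time passes only in rows, so rows that repeat a pose let the fingers close, or fill a call up. It gives the time, the measured TCP pose, the force, the opening and the grip force at its end, in the units of the state.
- env.get_obs(): the state, without advancing time (a new reading comes with each control period).
- env.read_camera(name): name is "scene" or "top"; returns (picture, depth): 420x560x3 uint8, red, green, blue; 420x560 float32, mm along the optical axis (not along the pixel's ray), 0 where there is no reading.
- env.calibration(name): a dict with "fx", "fy", "cx", "cy" (pixels), "R" (3x3) and "t" (3): a world point X has camera coordinates R X + t. Camera axes: x right, y down, z forward; pixel columns grow to the right and rows downward; lengths in mm; the calibration is good to about 2 mm. A picture is of the moment at which its call begins. calibration takes no time and is no camera call.
- env.sign_off(): hands the job in; it is judged then, once.
The state is a dict: "t": time; "q": joint angles; "joint_velocities": joint speeds; "joint_efforts": joint torques, N m; "ee_pos": TCP position; "eef_rot": TCP orientation; "wrist_force": force on the tool from outside, world axes, zero at the start; "moment": the same for the moment, N m; "gripper_width": finger opening in mm; "grip_force": force on a finger pad.
Only numpy, scipy, OpenCV 4.12 (cv2) and the standard library are available. Lean on these libraries where they do the work, as an engineer would, in place of code of your own. Each camera call takes 0.05 s, during which the arm holds its last target. There are 200 camera calls.

## Working session

There is one attempt and no reset: what is moved stays moved. The work goes in short steps, Python scripts to look and compute and a tool call to move; the robot and the scene stay as the last step left them, time stands still between calls to the robot, and variables do not carry over. Pictures are saved under pics/ and viewed, at most 10 in all, crops included, and the job is handed in when it is done.

Besides the shell and the picture viewer there is one more tool, called after ">>>" as name(argument=value, ...), one argument or row to a line, values as JSON. arm_command: Moves the arm, as the interface text tells. Its arguments: {"type":"object","properties":{"moves":{"type":"array","items":{"type":"array"}},"newtons":{"type":"number"}},"required":["moves"]}

```bash
mkdir -p pics; python3 - <<'E'
from workcell import env
import cv2,numpy as np
for n in("top","scene"):
    p,d=env.read_camera(n); cv2.imwrite(f"pics/{n}0.png",p[:,:,::-1]); np.savez(f"{n}0.npz",p=p,d=d)
    c=env.calibration(n); print(n,c["fx"],c["cx"],c["cy"],np.round(c["R"],3).tolist(),np.round(c["t"],1))
o=env.get_obs()
for k,v in o.items(): print(k,np.round(v,3))
E
```

```text
top 432.8158103816749 272.6015385871716 207.26797885655907 [[-0.139, -0.99, -0.001], [-0.97, 0.137, -0.2], [0.198, -0.027, -0.98]] [  36.   519.6 1090.8]
scene 419.2877313421768 274.5411059843571 213.0098563167977 [[0.534, 0.846, 0.009], [0.478, -0.292, -0.828], [-0.698, 0.446, -0.56]] [-242.6 -188.7 1537.8]
t 0.1
q [ 0.928  0.259  1.536 -0.     1.348 -0.203]
joint_velocities [ 0.001 -0.001 -0.004 -0.    -0.    -0.001]
joint_efforts [ 2.0000e-03 -4.3821e+01 -2.8464e+01  7.2000e-02  3.6000e-02 -0.0000e+00]
ee_pos [233.871 497.241 211.798]
eef_rot [-6.850e-01 -3.065e+00  2.000e-03]
wrist_force [ 0.037 -0.402  0.082]
moment [-0.001  0.029  0.017]
grip_force 0.0
gripper_width 93.129
```

View pics/top0.png

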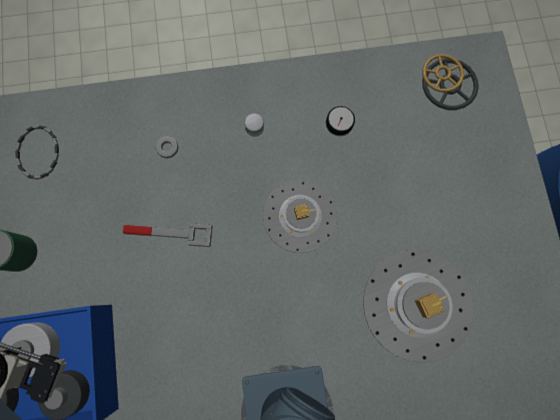

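View pics/scene0.png

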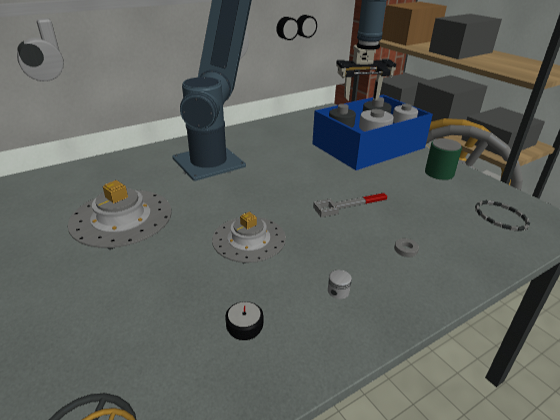

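The top view shows two hubs: a smaller one at (300,213), about 75 px across, and a larger one at (430,305), about 108 px. At roughly 0.41 px/mm a 200 mm disc should be about 80 px, so the smaller fits. The spanner has its ring at (200,235) and its red sleeve at (137,230). I'll confirm this in a crop and measure.

```bash
cat > h.py <<'E'
from workcell import env
import cv2,numpy as np
def ray(n,uv,z):
    c=env.calibration(n);R=np.array(c["R"]);t=np.array(c["t"])
    uv=np.atleast_2d(np.asarray(uv,float))
    d=np.c_[(uv[:,0]-c["cx"])/c["fx"],(uv[:,1]-c["cy"])/c["fy"],np.ones(len(uv))]@R
    o=-R.T@t
    return o+d*((z-o[2])/d[:,2])[:,None]
def proj(n,X):
    c=env.calibration(n);X=np.atleast_2d(X)@np.array(c["R"]).T+np.array(c["t"])
    return np.c_[c["fx"]*X[:,0]/X[:,2]+c["cx"],c["fy"]*X[:,1]/X[:,2]+c["cy"]]
def cloud(n,d):
    c=env.calibration(n);v,u=np.indices(d.shape)
    P=np.stack([(u-c["cx"])/c["fx"]*d,(v-c["cy"])/c["fy"]*d,d],-1)
    return (P-np.array(c["t"]))@np.array(c["R"])
def masks(p):
    h=cv2.cvtColor(p,cv2.COLOR_RGB2HSV)
    red=((h[...,0]<6)|(h[...,0]>174))&(h[...,1]>150)&(h[...,2]>90)
    brass=(h[...,0]>12)&(h[...,0]<32)&(h[...,1]>110)&(h[...,2]>90)
    return red,brass
E
python3 - <<'E'
from h import *
z=np.load("top0.npz");p,d=z["p"],z["d"];red,brass=masks(p);P=cloud("top",d)
def blobs(m,z,name,amin=25):
    n,l,s,c=cv2.connectedComponentsWithStats(m.astype(np.uint8))
    for i in range(1,n):
        if s[i,4]>amin:
            q=P[l==i]; print(name,c[i].round(1),s[i,4],ray("top",c[i],z)[0].round(1),"depthpts",np.median(q,0).round(1))
blobs(red,19,"red");blobs(brass,86,"brass")
# top faces from depth
for nm,(x0,x1,y0,y1) in dict(small=(280,322,190,232),big=(390,460,260,345),spring=(185,216,220,250)).items():
    Q=P[y0:y1,x0:x1];print(nm,"zmax",np.percentile(Q[...,2],[50,90,99]).round(1))
# hub disc extents
for nm,(x0,x1,y0,y1) in dict(small=(255,345,172,262),big=(355,475,240,370)).items():
    Q=P[y0:y1,x0:x1].reshape(-1,3);k=(Q[:,2]>12)&(Q[:,2]<130);print(nm,np.ptp(Q[k],0).round(),((Q[k].max(0)+Q[k].min(0))/2).round(1))
Q=P[215:255,118:218].reshape(-1,3);k=Q[:,2]>9;q=Q[k];print("sp",q.min(0).round(),q.max(0).round(),len(q))
a=cv2.resize(p[185:270,110:345],None,fx=3.4,fy=3.4,interpolation=cv2.INTER_CUBIC)
b=cv2.resize(p[185:241,270:335],None,fx=4.5,fy=4.5,interpolation=cv2.INTER_CUBIC)
b2=cv2.resize(p[260:345,385:465],None,fx=3,fy=3,interpolation=cv2.INTER_CUBIC)
W=np.zeros((a.shape[0]+256,800,3),np.uint8);W[:a.shape[0],:a.shape[1]]=a;W[a.shape[0]:a.shape[0]+b.shape[0],:b.shape[1]]=b;W[a.shape[0]:a.shape[0]+b2.shape[0],400:400+b2.shape[1]]=b2
cv2.imwrite("pics/crop1.png",W[:,:,::-1])
E
```

```text
red [136.8 229.5] 210 [516.8 333.   19. ] depthpts [516.9 332.8  18.8]
brass [443.1  72.7] 455 [ 819.7 -550.    86. ] depthpts [ 849.9 -580.1   26.5]
brass [301.4 210.9] 143 [ 493.  -107.5   86. ] depthpts [ 492.4 -107.4   89.1]
brass [430.9 304.1] 404 [ 218.9 -386.1   86. ] depthpts [ 222.3 -371.6  126.6]
small zmax [52.  69.7 92.7]
big zmax [ 31.3  88.6 130.7]
spring zmax [ 2.8 23.5 26.6]
small [198. 199.  83.] [ 493.4 -107.2   53.8]
big [283. 284. 113.] [ 218.  -373.3   73.4]
sp [293.  -6.   9.] [ 534.  372. 1173.] 925
```

View pics/crop1.png

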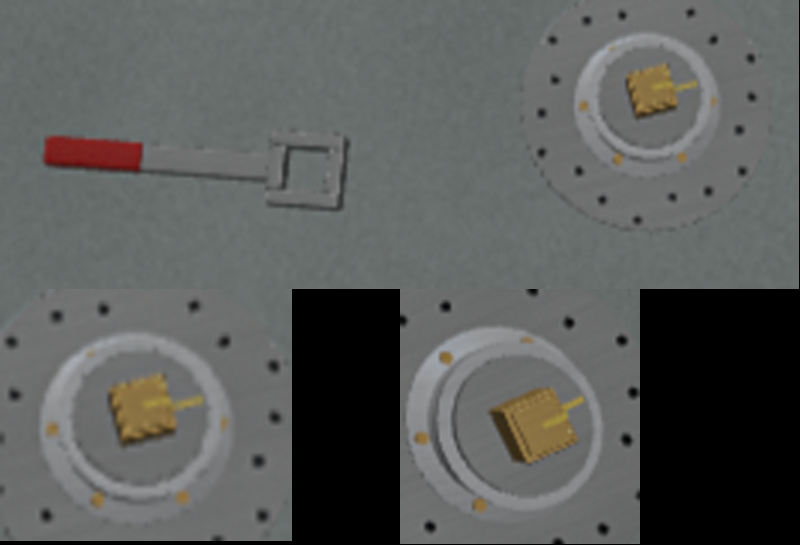

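The smaller hub is the one meant: its disc measures 199 mm against 283 mm for the other. Its head is at about (493,-107). Next I need the head and spanner yaws.

```bash
cat >> h.py <<'E'
def yaw4(pts):
    (c,s,a)=cv2.minAreaRect(pts.astype(np.float32));return np.array(c),s,a%90
def head(n,p):
    "brass head outline on plane z=86 incl. side smear: use convex hull rect"
    red,b=masks(p);l=cv2.connectedComponentsWithStats(b.astype(np.uint8))
    e=proj(n,[493,-107,86])[0];i=min(range(1,l[0]),key=lambda i:np.hypot(*(l[3][i]-e))+(1e3 if l[2][i,4]<60 else 0))
    return l[1]==i
def spanner(n,p,zu,box,thr=None):
    "sleeve axis via PCA in the plane of its top"
    red,_=masks(p);m=np.zeros_like(red);x0,x1,y0,y1=box;m[y0:y1,x0:x1]=red[y0:y1,x0:x1]
    v,u=np.nonzero(m);W=ray(n,np.c_[u,v],zu+19)[:,:2]
    c,s,_=cv2.minAreaRect(W.astype(np.float32));mu=W.mean(0);w,V=np.linalg.eigh(np.cov((W-mu).T))
    return mu,np.array(c),s,np.degrees(np.arctan2(V[1,1],V[0,1]))%180
E
python3 - <<'E'
from h import *
z=np.load("top0.npz");p,d=z["p"],z["d"]
print("sleeve",spanner("top",p,0,(110,170,215,245)))
# spanner silhouette: grey brighter than bench; ring
g=cv2.cvtColor(p,cv2.COLOR_RGB2GRAY).astype(int)
P=cloud("top",d);m=(P[...,2]>11)&(P[...,2]<40)
mm=np.zeros_like(m);mm[215:255,185:218]=m[215:255,185:218]
v,u=np.nonzero(mm);W=ray("top",np.c_[u,v],22)[:,:2];print("ring",yaw4(W),len(W))
mm=np.zeros_like(m);mm[215:255,118:218]=m[215:255,118:218]
v,u=np.nonzero(mm);W=ray("top",np.c_[u,v],20)[:,:2];print("all",cv2.minAreaRect(W.astype(np.float32)))
m=head("top",p);v,u=np.nonzero(m);W=ray("top",np.c_[u,v],86)[:,:2];print("head",yaw4(W),W.min(0),W.max(0))
mt=m&(P[...,2]>80);v,u=np.nonzero(mt);W=ray("top",np.c_[u,v],87)[:,:2];print("headtop",yaw4(W),W.mean(0))
# paint line on collar: yellowish
h=cv2.cvtColor(p,cv2.COLOR_RGB2HSV)
y=np.zeros_like(m);y[185:241,270:335]=((h[...,0]>24)&(h[...,0]<34)&(h[...,1]>90))[185:241,270:335]
v,u=np.nonzero(y);print(list(zip(u,v)))
z=np.load("scene0.npz");print("scene sleeve",spanner("scene",z["p"],0,(355,395,188,210)))
m=head("scene",z["p"]);P=cloud("scene",z["d"]);k=m&(P[...,2]>80);v,u=np.nonzero(k);W=ray("scene",np.c_[u,v],87)[:,:2];print("scene head",yaw4(W),W.mean(0))
a=cv2.resize(z["p"][200:265,210:290],None,fx=7,fy=7,interpolation=cv2.INTER_CUBIC)
b=cv2.resize(p[190:232,280:322],None,fx=5,fy=5,interpolation=cv2.INTER_CUBIC)
W=np.zeros((455,780,3),np.uint8);W[:,:560]=a;W[:210,565:775]=b;cv2.imwrite("pics/crop2.png",W[:,:,::-1])
E
```

```text
sleeve (array([516.82842292, 332.95704608]), array([516.97540283, 333.05502319]), (75.27609252929688, 20.350811004638672), np.float64(77.47739371222725))
ring (array([480.00897217, 171.75515747]), (70.19883728027344, 59.09429931640625), 77.9065170288086) 366
all ((497.9294738769531, 254.18524169921875), (238.2896270751953, 59.197021484375), 77.90650177001953)
head (array([ 493.19415283, -107.8789978 ]), (30.220779418945312, 31.749608993530273), 6.268960952758789) [ 477.58544204 -124.14512187] [509.65728846 -91.60940494]
headtop (array([ 492.94915771, -107.23323822]), (30.192964553833008, 30.609100341796875), 6.2689619064331055) [ 492.87555968 -107.29862527]
[(np.int64(313), np.int64(209)), (np.int64(314), np.int64(209)), (np.int64(309), np.int64(210)), (np.int64(310), np.int64(210))]
scene sleeve (array([526.51199788, 324.78876852]), array([526.66204834, 325.32202148]), (80.43565368652344, 35.78911590576172), np.float64(81.52553903098185))
scene head (array([ 500.26272583, -109.97746277]), (40.37956619262695, 30.92751693725586), 4.7982659339904785) [ 499.62425408 -110.06466407]
```

View pics/crop2.png

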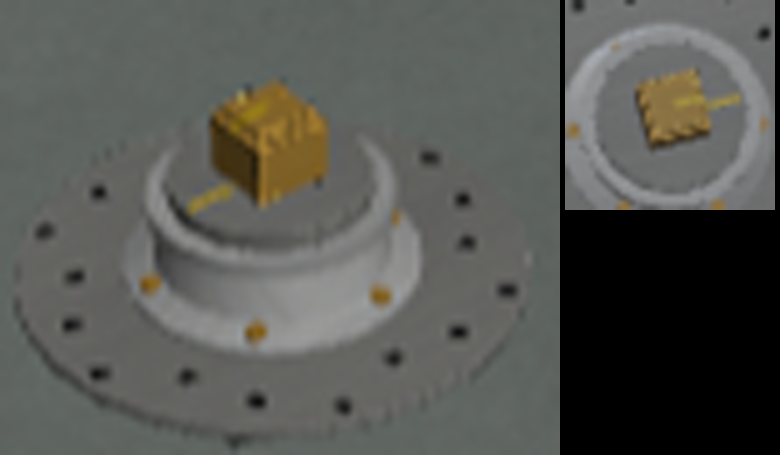

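```bash
cat >> h.py <<'E'
from scipy.spatial.transform import Rotation as Ro
def pose(): # measured
    o=env.get_obs();R=Ro.from_rotvec(o["eef_rot"]);y=R.as_matrix()[:,1]
    return np.array(o["ee_pos"]),R,np.degrees(np.arctan2(y[1],y[0])),o
def down(yaw):
    a=np.radians(yaw);y=np.array([np.cos(a),np.sin(a),0]);z=np.array([0,0,-1.]);return Ro.from_matrix(np.c_[np.cross(y,z),y,z])
def go(p,yaw,frm=None,fyaw=None):
    "shift & turn from pose (frm,fyaw) (default measured) to p,yaw in tool axes"
    P,R,y,o=pose()
    if frm is not None: P=np.array(frm)
    if fyaw is not None: R=down(fyaw)
    return R.inv().apply(np.array(p)-P).round(2),(R.inv()*down(yaw)).as_rotvec().round(4)
E
python3 - <<'E'
from h import *
P,R,y,o=pose();print(y)
s=[234.147,497.675,212.553];g=np.array([490.7,217.9,212.5]);mid=(np.array(s)+g)/2
ym=(y-12.3)/2
print(go(mid,ym,s,y));print(go(g,-12.3,mid,ym)); print(go([490.7,217.9,60],-12.3,g,-12.3))
z=np.load("top0.npz");p=z["p"]
# rectified head at z=88, 6px/mm : gradient orientation
c=np.array([493,-107.3]);s=28
W=np.array([[c[0]-s,c[1]-s,88],[c[0]+s,c[1]-s,88],[c[0]+s,c[1]+s,88],[c[0]-s,c[1]+s,88]])
H=cv2.getPerspectiveTransform(proj("top",W).astype(np.float32),np.float32([[0,0],[336,0],[336,336],[0,336]]))
q=cv2.GaussianBlur(cv2.warpPerspective(p,H,(336,336),flags=cv2.INTER_CUBIC),(0,0),5)
sat=cv2.cvtColor(q,cv2.COLOR_RGB2HSV)[...,1].astype(float);gx=cv2.Sobel(sat,6,1,0);gy=cv2.Sobel(sat,6,0,1)
m=np.hypot(gx,gy);print("grad yaw",np.degrees(np.angle((m**2*np.exp(4j*np.arctan2(gy,gx))).sum()))/4)
b=(sat>130).astype(np.uint8);ct=max(cv2.findContours(b,0,1)[0],key=cv2.contourArea);print(cv2.minAreaRect(ct))
a=ray("top",[313.5,209],60)[0];print("line collar",a, np.degrees(np.arctan2(a[1]+107.3,a[0]-493)))
P3=cloud("top",z["d"]);Q=P3[180:250,260:342].reshape(-1,3);r=np.hypot(Q[:,0]-493,Q[:,1]+107.3)
for lo in range(20,70,5):
    k=(r>=lo)&(r<lo+5);print(lo,np.median(Q[k,2]).round(1),np.percentile(Q[k,2],95).round(1))
E
```

```text
64.79780172421522
(array([-1.7563e+02, -7.1950e+01,  3.0000e-02]), array([0.    , 0.    , 0.6728]))
(array([-1.822e+02,  5.318e+01,  3.000e-02]), array([0.    , 0.    , 0.6728]))
(array([  0. ,   0. , 152.5]), array([0., 0., 0.]))
grad yaw 6.064088424509989
((159.85269165039062, 167.73992919921875), (183.0491943359375, 188.99745178222656), 6.775656223297119)
line collar [ 498.4950604  -142.06919144   60.        ] -81.01903218147511
20 60.3 83.9
25 60.7 64.5
30 60.1 63.5
35 59.8 62.9
40 52.5 56.3
45 49.9 55.3
50 21.7 25.7
55 19.7 24.0
60 18.5 22.5
65 18.2 22.0
```

>>> arm_command(
  moves=[
    [1,[-35,-14.4,0],[0,0,0.1346]],
    [1,[-70,-28.8,0],[0,0,0.269]],
    [1,[-105.4,-43.2,0],[0,0,0.404]],
    [1,[-140.5,-57.6,0],[0,0,0.538]],
    [1,[-175.6,-72,0],[0,0,0.6728]],
  ],
)

```text
t: 0.6
ee_pos: [362.9, 356.5, 212.2]
eef_rot: [-1.666, -2.663, 0.001]
wrist_force: [0.7, 0.5, 0.1]
gripper_width: 92.9
grip_force: 0.0
```

>>> arm_command(
  moves=[
    [1,[-36.4,10.6,0],[0,0,0.1346]],
    [1,[-72.9,21.3,0],[0,0,0.269]],
    [1,[-109.3,31.9,0],[0,0,0.404]],
    [1,[-145.8,42.5,0],[0,0,0.538]],
    [1,[-182.2,53.2,0],[0,0,0.6728]],
  ],
)

```text
t: 1.1
ee_pos: [491.3, 216.5, 212.2]
eef_rot: [-2.452, -1.964, 0.001]
wrist_force: [0.6, 0.6, 0.7]
gripper_width: 92.8
grip_force: 0.0
```

>>> arm_command(
  moves=[
    [1,[0,0,40],[0,0,0]],
    [1,[0,0,80],[0,0,0]],
    [1,[0,0,120],[0,0,0]],
    [1,[0,0,150],[0,0,0]],
    [1,[0,0,150],[0,0,0]],
  ],
)

```text
t: 1.6
ee_pos: [486.8, 216.9, 58.2]
eef_rot: [-2.443, -1.968, 0.014]
wrist_force: [-0.4, 0.3, -0.0]
gripper_width: 92.8
grip_force: 0.0
```

```bash
python3 - <<'E'
from h import *
P,R,y,o=pose();print(P,y,o["wrist_force"])
a,_=env.read_camera("top");b,_=env.read_camera("scene")
u,v=proj("top",P)[0].astype(int);u2,v2=proj("scene",P)[0].astype(int);print(u,v,u2,v2)
f=lambda p,u,v:cv2.resize(p[max(0,v-60):v+60,max(0,u-60):u+60],(400,400),interpolation=cv2.INTER_CUBIC)
cv2.imwrite("pics/near.png",np.hstack([f(a,u,v),f(b,u2,v2)])[:,:,::-1])
E
```

```text
[486.82949199 216.86960393  58.21290917] -12.313168810769193 [-0.38364312  0.33042661 -0.03759081]
177 232 341 190
```

View pics/near.png

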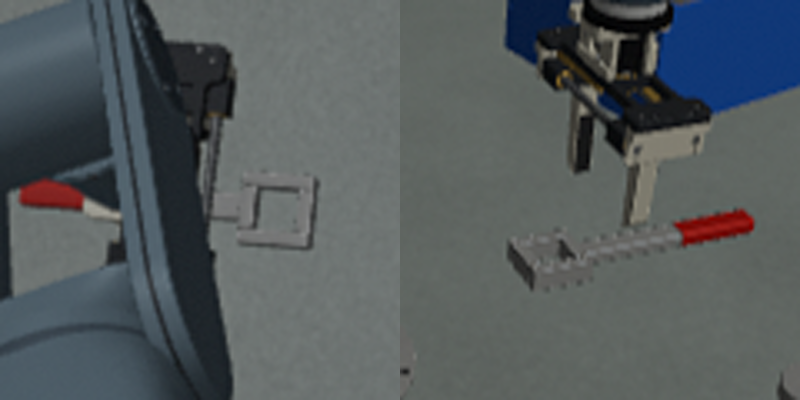

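The jaws straddle the handle just behind the ring, so I'll lower and close.

>>> arm_command(
  moves=[
    [1,[0,0,15],[0,0,0]],
    [1,[0,0,30],[0,0,0]],
    [1,[0,0,40],[0,0,0]],
    [1,[0,0,45],[0,0,0]],
    [1,[0,0,45],[0,0,0]],
  ],
)

```text
t: 2.2
ee_pos: [491.0, 218.0, 18.0]
eef_rot: [2.446, 1.971, 0.001]
wrist_force: [-0.3, -0.1, -0.1]
gripper_width: 92.9
grip_force: 0.0
```

>>> arm_command(
  moves=[
    [1,[0,0,0],[0,0,0]],
    [-0.4,[0,0,0],[0,0,0]],
    [-1,[0,0,0],[0,0,0]],
    [-1,[0,0,0],[0,0,0]],
    [-1,[0,0,0],[0,0,0]],
  ],
  newtons=40,
)

```text
t: 2.7
ee_pos: [490.8, 217.9, 17.7]
eef_rot: [2.447, 1.971, 0.0]
wrist_force: [-0.5, 0.8, -0.2]
gripper_width: 65.4
grip_force: 0.0
```

>>> arm_command(
  moves=[
    [-1,[0,0,0],[0,0,0]],
    [-1,[0,0,0],[0,0,0]],
    [-1,[0,0,0],[0,0,0]],
    [-1,[0,0,0],[0,0,0]],
    [-1,[0,0,0],[0,0,0]],
  ],
  newtons=60,
)

```text
t: 3.2
ee_pos: [490.7, 217.9, 17.5]
eef_rot: [-2.447, -1.971, 0.0]
wrist_force: [-0.5, -0.0, 0.8]
gripper_width: 25.6
grip_force: 0.0
```

>>> arm_command(
  moves=[
    [-1,[0,0,0],[0,0,0]],
    [-1,[0,0,0],[0,0,0]],
    [-1,[0,0,0],[0,0,0]],
    [-1,[0,0,0],[0,0,0]],
    [-1,[0,0,-3],[0,0,0]],
  ],
)

```text
t: 3.7
ee_pos: [490.3, 217.8, 20.3]
eef_rot: [-2.446, -1.97, 0.001]
wrist_force: [-0.8, -0.2, -0.5]
gripper_width: 0.3
grip_force: 0.0
```

>>> arm_command(
  moves=[
    [-1,[0,0,-15],[0,0,0]],
    [-1,[0,0,-40],[0,0,0]],
    [-1,[0,0,-70],[0,0,0]],
    [-1,[0,0,-100],[0,0,0]],
    [-1,[0,0,-107],[0,0,0]],
  ],
)

```text
t: 4.2
ee_pos: [492.9, 218.4, 131.2]
eef_rot: [2.444, 1.969, 0.009]
wrist_force: [0.1, -0.6, -0.3]
gripper_width: 0.5
grip_force: 0.0
```

```bash
python3 - <<'E'
from h import *
P,R,y,o=pose();print(P,y,o["wrist_force"],o["moment"],o["gripper_width"],o["grip_force"])
a,d=env.read_camera("top");b,d2=env.read_camera("scene");np.savez("lift.npz",a=a,b=b,d=d,d2=d2)
u,v=proj("top",P)[0].astype(int);u2,v2=proj("scene",P)[0].astype(int);print(u,v,u2,v2)
f=lambda p,u,v:cv2.resize(p[max(0,v-60):v+60,max(0,u-60):u+60],(400,400),interpolation=cv2.INTER_CUBIC)
cv2.imwrite("pics/lift.png",np.hstack([f(a,u,v),f(b,u2,v2)])[:,:,::-1])
# where head target: ring centre 50 back along handle at yaw 97
for yaw in (7,):
    h=np.radians(yaw+90);u=np.array([np.cos(h),np.sin(h)]);print("TCP goal",np.array([493,-107.3])+50*u)
E
```

```text
[492.86330735 218.41516633 131.19931517] -12.29228717009251 [ 0.06273339 -0.56878257 -0.28257299] [-0.03076005  0.07257821  0.03815923] 0.544806209973633 0.0
170 225 345 169
TCP goal [486.90653283 -57.67269242]
```

View pics/lift.png

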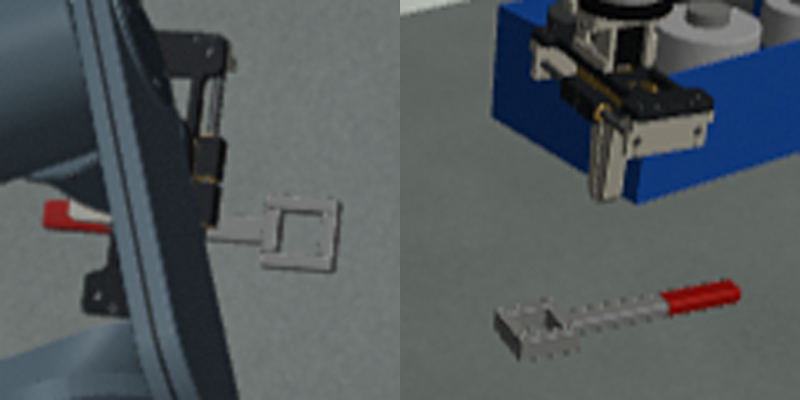

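The fingers closed fully and caught nothing, and the spanner is still on the bench. I'll check how it lies compared with before.

```bash
python3 - <<'E'
from h import *
print(env.tcp_to_tips)
z=np.load("lift.npz");z0=np.load("top0.npz");s0=np.load("scene0.npz")
for p,d in((z0["p"],z0["d"]),(z["a"],z["d"])):
    P=cloud("top",d);m=(P[...,2]>9)&(P[...,2]<40)
    mm=np.zeros_like(m);mm[215:260,188:218]=m[215:260,188:218];v,u=np.nonzero(mm);print("ring px",u.min(),u.max(),v.min(),v.max(),yaw4(ray("top",np.c_[u,v],22)[:,:2]))
for p,d in((s0["p"],s0["d"]),(z["b"],z["d2"])):
    red,_=masks(p);red[:, :355]=0;red[:,395:]=0;red[:185]=0;red[215:]=0;v,u=np.nonzero(red);Q=cloud("scene",d)[v,u]
    print("scene red",u.mean(),v.mean(),len(u),np.median(Q,0).round(1))
    Q=cloud("scene",d)[190:222,312:392].reshape(-1,3);k=(Q[:,2]>12)&(Q[:,2]<40);q=Q[k];print(q.mean(0).round(1),np.percentile(q[:,2],[50,95]),len(q), [ (round(yy),q[(abs(q[:,1]-yy)<8)].mean(0).round(1)) for yy in (150,200,230,260,330)])
E
```

```text
14.0
ring px 188 211 224 246 (array([478.13146973, 167.1918335 ]), (62.08740234375, 59.380104064941406), 81.98763275146484)
ring px 188 211 224 246 (array([478.13696289, 167.23016357]), (62.0098991394043, 59.37993240356445), 81.98763275146484)
scene red 375.14285714285717 197.7074829931973 147 [520.9 331.4  15.2]
[496.7 228.3  16.5] [16.25715267 20.64041523] 454 [(150, array([481.4, 148.5,  18.3])), (200, array([482.4, 198.8,  16.9])), (230, array([496.7, 230.2,  15.1])), (260, array([503.1, 261. ,  15.1])), (330, array([519.5, 330.7,  16.2]))]
scene red 374.99328859060404 197.69127516778522 149 [521.5 331.6  15.3]
[497.1 229.7  16.7] [16.45843474 20.76556262] 449 [(150, array([479. , 148.4,  18.1])), (200, array([481.9, 199.8,  16.3])), (230, array([496.4, 231.5,  15.1])), (260, array([502.8, 261.2,  14.8])), (330, array([519.5, 330.6,  15.7]))]
```

The spanner hasn't moved and the fingers passed over the handle. In the scene view the tips look higher than the stated 14 mm below the TCP, so I'll measure that.

```bash
python3 - <<'E'
from h import *
P,R,y,o=pose();print(P,o["eef_rot"])
b,d=env.read_camera("scene")
for dz in(0,-14): print(dz,proj("scene",P+[0,0,dz])[0].round(1))
Q=cloud("scene",d)[150:190,325:370].reshape(-1,3);k=(np.hypot(Q[:,0]-P[0],Q[:,1]-P[1])<30)&(Q[:,2]>60)
q=Q[k];print(len(q),q.min(0).round(1),np.percentile(q[:,2],[0,2,5,10]).round(1))
u,v=345,168;c=cv2.resize(b[v-30:v+30,u-40:u+40],(800,600),interpolation=cv2.INTER_CUBIC)
for dz,col in((0,(255,0,0)),(-14,(0,255,0))):
    w=proj("scene",P+[0,0,dz])[0];cv2.circle(c,(int((w[0]-u+40.5)*10),int((w[1]-v+30.5)*10)),6,col,2)
cv2.imwrite("pics/tip.png",c[:,:,::-1])
E
```

```text
[491.55452379 218.11131105 128.78025709] [2.44543201 1.96994912 0.00439226]
0 [345.1 170.3]
-14 [344.6 174.6]
206 [474.  202.8 133.2] [133.2 136.4 140.6 143.2]
```

View pics/tip.png

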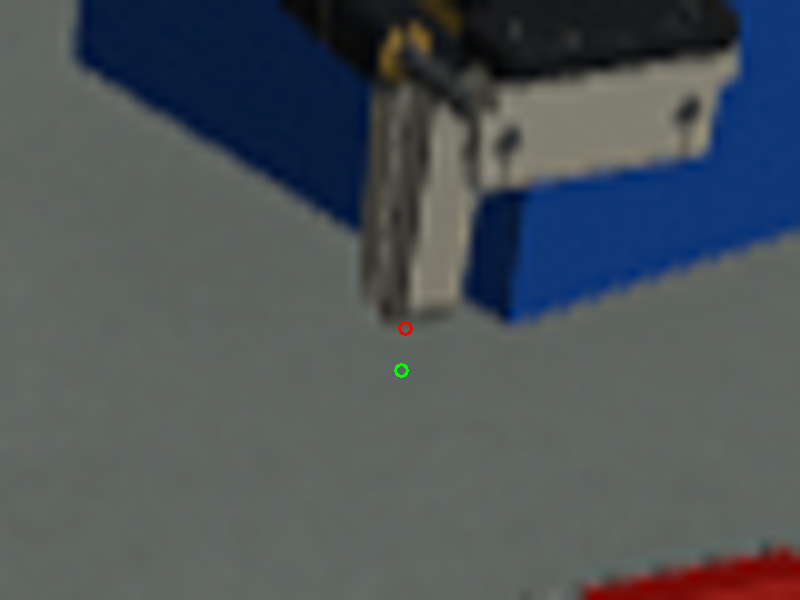

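The tips actually end about level with the TCP, roughly 2–4 mm above it rather than 14 mm below. That explains the miss: they were at z≈20, above the 18 mm handle top. I'll use the measured value, re-open, and go about 15 mm lower while watching the force.

>>> arm_command(
  moves=[
    [0.3,[0,0,10],[0,0,0]],
    [0.3,[0,0,25],[0,0,0]],
    [0.3,[0,0,45],[0,0,0]],
    [0.3,[0,0,65],[0,0,0]],
    [0.3,[0,0,80],[0,0,0]],
  ],
)

```text
t: 4.85
ee_pos: [488.4, 217.3, 43.9]
eef_rot: [-2.445, -1.969, 0.007]
wrist_force: [-0.1, 0.7, -0.3]
gripper_width: 36.0
grip_force: 0.0
```

>>> arm_command(
  moves=[
    [0.3,[0,0,0],[0,0,0]],
    [0.3,[0,0,0],[0,0,0]],
    [0.3,[0,0,0],[0,0,0]],
    [0.3,[0,0,10],[0,0,0]],
    [0.3,[0,0,20],[0,0,0]],
  ],
)

```text
t: 5.35
ee_pos: [491.3, 218.0, 27.6]
eef_rot: [2.446, 1.97, 0.003]
wrist_force: [-0.0, -1.0, 0.2]
gripper_width: 60.4
grip_force: 0.0
```

>>> arm_command(
  moves=[
    [0.3,[0,0,6],[0,0,0]],
    [0.3,[0,0,12],[0,0,0]],
    [0.3,[0,0,17],[0,0,0]],
    [0.3,[0,0,20],[0,0,0]],
    [0.3,[0,0,20],[0,0,0]],
  ],
)

```text
t: 5.85
ee_pos: [490.4, 217.8, 7.1]
eef_rot: [-2.446, -1.97, 0.001]
wrist_force: [0.2, -0.4, -0.0]
gripper_width: 60.5
grip_force: 0.0
```

>>> arm_command(
  moves=[
    [0.3,[0,0,2],[0,0,0]],
    [0.3,[0,0,4],[0,0,0]],
    [0.3,[0,0,5],[0,0,0]],
    [0,[0,0,5],[0,0,0]],
    [-0.4,[0,0,5],[0,0,0]],
  ],
)

```text
t: 6.35
ee_pos: [490.7, 217.9, 2.6]
eef_rot: [2.447, 1.971, 0.0]
wrist_force: [0.2, 0.3, -0.7]
gripper_width: 48.7
grip_force: 0.0
```

>>> arm_command(
  moves=[
    [-0.7,[0,0,0],[0,0,0]],
    [-1,[0,0,0],[0,0,0]],
    [-1,[0,0,0],[0,0,0]],
    [-1,[0,0,0],[0,0,0]],
    [-1,[0,0,0],[0,0,0]],
  ],
)

```text
t: 6.85
ee_pos: [490.7, 217.9, 2.6]
eef_rot: [-2.447, -1.971, 0.0]
wrist_force: [0.3, 0.1, -0.0]
gripper_width: 21.3
grip_force: 60.0
```

Gripped at 21.3 mm. Now lift and carry.

>>> arm_command(
  moves=[
    [-1,[0,0,-8],[0,0,0]],
    [-1,[0,0,-25],[0,0,0]],
    [-1,[0,0,-55],[0,0,0]],
    [-1,[0,0,-90],[0,0,0]],
    [-1,[0,0,-115],[0,0,0]],
  ],
)

```text
t: 7.35
ee_pos: [490.7, 218.0, 119.5]
eef_rot: [2.446, 1.971, 0.001]
wrist_force: [1.3, 1.4, -5.5]
gripper_width: 21.3
grip_force: 60.0
```

```bash
python3 - <<'E'
from h import *
P,R,y,o=pose();print(P,y,o["wrist_force"],o["moment"],o["gripper_width"],o["grip_force"])
print(go([486.9,-57.7,118],7,[490.7,217.9,117.6],-12.3))
E
```

```text
[490.70924526 217.95592382 119.47953432] -12.295839039635188 [ 1.29464229  1.40979346 -5.46727925] [0.08978392 0.01363611 0.04509636] 21.330164732486278 59.99767541885376
(array([-270.08,   55.  ,   -0.4 ]), array([ 0.    ,  0.    , -0.3368]))
```

>>> arm_command(
  moves=[
    [-1,[-8,1.6,0],[0,0,0]],
    [-1,[-32,6.5,0],[0,0,0]],
    [-1,[-65,13,0],[0,0,0]],
    [-1,[-100,20.5,0],[0,0,0]],
    [-1,[-135,27.5,0],[0,0,0]],
  ],
)

```text
t: 7.85
ee_pos: [487.0, 78.6, 115.6]
eef_rot: [-2.444, -1.97, 0.004]
wrist_force: [0.1, -0.0, -4.9]
gripper_width: 21.0
grip_force: 60.0
```

>>> arm_command(
  moves=[
    [-1,[-35,7,0],[0,0,-0.08]],
    [-1,[-70,14,0],[0,0,-0.17]],
    [-1,[-102,21,0],[0,0,-0.26]],
    [-1,[-126,26,0],[0,0,-0.32]],
    [-1,[-135,27.5,0],[0,0,-0.3368]],
  ],
)

```text
t: 8.35
ee_pos: [485.3, -60.2, 115.7]
eef_rot: [-2.081, -2.351, 0.003]
wrist_force: [0.4, 0.3, -6.0]
gripper_width: 21.1
grip_force: 60.0
```

>>> arm_command(
  moves=[
    [-1,[0,0,0],[0,0,0]],
    [-1,[0,0,0],[0,0,0]],
    [-1,[0,0,0],[0,0,0]],
    [-1,[0,0,0],[0,0,0]],
    [-1,[0,0,0],[0,0,0]],
  ],
)

```text
t: 8.85
ee_pos: [486.9, -56.9, 117.5]
eef_rot: [-2.08, -2.354, 0.0]
wrist_force: [0.1, -0.2, -5.5]
gripper_width: 21.3
grip_force: 60.0
```

```bash
python3 - <<'E'
from h import *
P,R,y,o=pose();print(P,y,o["eef_rot"],o["wrist_force"],o["moment"],o["gripper_width"])
a,d=env.read_camera("top");b,d2=env.read_camera("scene");np.savez("car.npz",a=a,b=b,d=d,d2=d2)
f=lambda p,u,v:cv2.resize(p[v-50:v+50,u-50:u+50],(400,400),interpolation=cv2.INTER_CUBIC)
cv2.imwrite("pics/car.png",np.hstack([f(a,301,211),f(b,248,210)])[:,:,::-1])
E
```

```text
[486.85915828 -56.94125014 117.47854131] 7.0606839366158205 [-2.08034509e+00 -2.35391302e+00  2.74728519e-05] [ 0.09975802 -0.24027147 -5.45239621] [ 0.05389018  0.10293541 -0.02728352] 21.32965559659791
```

View pics/car.png

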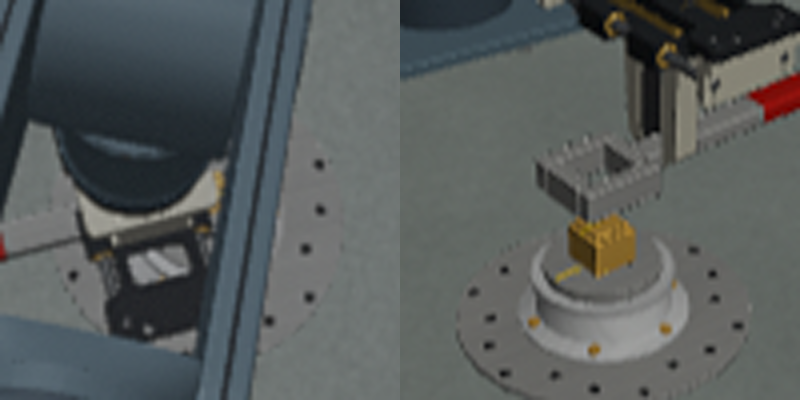

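The top view is blocked by the arm. In the scene view the ring hangs above the head, ring front corner about (245,207) and head about (248,220). I'll measure the offset between them numerically in this one camera, from the bottom edges of their −y and +x faces.

```bash
cat > rel.py <<'E'
from h import *
def edges(bound,z,half,yaw,c0):
    "bound: list of (u,v) bottom boundary; returns centre along own x (from +x face) and own y (from -y face), per-side spread and yaw"
    W=ray("scene",bound,z)[:,:2]-c0
    a=np.radians(yaw);ex=np.array([np.cos(a),np.sin(a)]);ey=np.array([-ex[1],ex[0]])
    x,y=W@ex,W@ey;u=np.array(bound)[:,0]
    iu=np.argmax(np.array(bound)[:,1]) # front corner = lowest
    L=(u<u[iu]-1.5);Rr=(u>u[iu]+1.5)
    fl=np.polyfit(x[L],y[L],1);fr=np.polyfit(y[Rr],x[Rr],1)
    return dict(cx=np.median(x[Rr])-half,cy=np.median(y[L])+half,slopes=np.degrees(np.arctan([fl[0],-fr[0]])).round(1),n=(L.sum(),Rr.sum()),sx=x[Rr].std(),sy=y[L].std())
def bottom(m,u0,u1):
    r=[]
    for u in range(u0,u1):
        v=np.nonzero(m[:,u])[0]
        if len(v): r.append((u,v.max()+.5))
    return r
E
python3 - <<'E'
from rel import *
z=np.load("car.npz");s0=np.load("scene0.npz");c0=np.array([493,-107.3])
m=head("scene",s0["p"]);v,u=np.nonzero(m);print("head px",u.min(),u.max(),v.min(),v.max())
b=bottom(m,u.min()+1,u.max());print(b)
for yw in(5,7,9): print(yw,edges(b,60,16,yw,c0))
d=z["d2"];P=cloud("scene",d);m=(P[...,2]>108)&(P[...,2]<150)&(np.hypot(P[...,0]-493,P[...,1]+107)<55)
m[:195]=0;m[:,:225]=0;m[:,275:]=0
v,u=np.nonzero(m);print("ring px",u.min(),u.max(),v.min(),v.max())
b=bottom(m,u.min()+1,262);print(b);print(edges(b,115,29.25,7,c0))
q=P[m];print("top z",np.percentile(q[:,2],[80,90,95]))
print(proj("scene",[[493+29.25*i,-107.3+29.25*j,zz] for zz in (115,137) for i,j in((-1,-1),(1,-1),(1,1))]).round(1).tolist())
E
```

```text
head px 240 256 212 228
[(241, np.float64(217.5)), (242, np.float64(217.5)), (243, np.float64(218.5)), (244, np.float64(219.5)), (245, np.float64(220.5)), (246, np.float64(220.5)), (247, np.float64(228.5)), (248, np.float64(228.5)), (249, np.float64(227.5)), (250, np.float64(227.5)), (251, np.float64(226.5)), (252, np.float64(226.5)), (253, np.float64(225.5)), (254, np.float64(225.5)), (255, np.float64(225.5))]
5 {'cx': np.float64(-0.5856122772350698), 'cy': np.float64(18.05072797087742), 'slopes': array([-0.2, -1. ]), 'n': (np.int64(5), np.int64(7)), 'sx': np.float64(1.0467734983937163), 'sy': np.float64(0.7507372782830459)}
7 {'cx': np.float64(-0.32054019049513904), 'cy': np.float64(18.860162642183486), 'slopes': array([-2.2, -3. ]), 'n': (np.int64(5), np.int64(7)), 'sx': np.float64(1.091751999990005), 'sy': np.float64(0.7931754954297445)}
9 {'cx': np.float64(-0.07457111029745889), 'cy': np.float64(19.666112645884333), 'slopes': array([-4.1, -4.9]), 'n': (np.int64(5), np.int64(7)), 'sx': np.float64(1.1750372036125036), 'sy': np.float64(0.8975607397551421)}
ring px 232 268 195 216
[
[... 416 characters left out ...]
(249, np.float64(214.5)), (250, np.float64(214.5)), (251, np.float64(213.5)), (252, np.float64(213.5)), (253, np.float64(212.5)), (254, np.float64(212.5)), (255, np.float64(211.5)), (256, np.float64(211.5)), (257, np.float64(210.5)), (258, np.float64(210.5)), (259, np.float64(210.5)), (260, np.float64(209.5)), (261, np.float64(209.5))]
{'cx': np.float64(2.5808809770895422), 'cy': np.float64(-3.719631600071473), 'slopes': array([-0.4,  0.3]), 'n': (np.int64(11), np.int64(15)), 'sx': np.float64(1.0411146843100254), 'sy': np.float64(0.6926897351765045)}
top z [134.0288593  134.91462641 135.72562687]
[[232.3, 204.4], [243.2, 215.2], [263.3, 208.5], [231.9, 197.2], [242.9, 207.9], [263.2, 201.3]]
```

```bash
python3 - <<'E'
from rel import *
z=np.load("car.npz");s0=np.load("scene0.npz");c0=np.array([493,-107.3])
for p in (s0["p"],z["b"]):
    h=cv2.cvtColor(p,cv2.COLOR_RGB2HSV);m=(h[...,0]>10)&(h[...,0]<34)&(h[...,1]>95)
    l=cv2.connectedComponentsWithStats(m[200:240,235:262].astype(np.uint8));i=1+np.argmax(l[2][1:,4]);M=np.zeros_like(m);M[200:240,235:262]=l[1]==i
    v,u=np.nonzero(M);b=bottom(M,u.min()+1,u.max()+1);print([(x,float(y)) for x,y in b])
    for yw in(5,7,9): print(yw,edges(b,60,16,yw,c0))
p=s0["p"];h=cv2.cvtColor(p,cv2.COLOR_RGB2HSV)
for r in range(216,232): print(r,[tuple(int(k) for k in h[r,c]) for c in range(239,248)])
E
```

```text
[(238, 229.5), (239, 228.5), (240, 228.5), (241, 227.5), (242, 227.5), (243, 226.5), (244, 226.5), (245, 227.5), (246, 228.5), (247, 228.5), (248, 228.5), (249, 228.5), (250, 227.5), (251, 226.5), (252, 226.5), (253, 225.5), (254, 225.5), (255, 225.5), (256, 224.5)]Traceback (most recent call last):
  File "<stdin>", line 7, in <module>
  File "rel.py", line 9, in edges
    fl=np.polyfit(x[L],y[L],1);fr=np.polyfit(y[Rr],x[Rr],1)
    raise TypeError("expected non-empty vector for x")
TypeError: expected non-empty vector for x
```

```bash
python3 - <<'E'
from rel import *
c0=np.array([493,-107.3])
L=[(241,217.5),(242,217.5),(243,218.5),(244,219.5),(245,220.5),(246,220.5)]
Rr=[(248,228.5),(249,228),(250,227.5),(251,226.5),(252,226.5),(253,225.5),(254,225.5),(255,225.5),(256,224.5)]
WL=ray("scene",L,86)[:,:2]-c0;WR=ray("scene",Rr,60)[:,:2]-c0
print(np.degrees(np.arctan(np.polyfit(WL[:,0],WL[:,1],1)[0])),-np.degrees(np.arctan(np.polyfit(WR[:,1],WR[:,0],1)[0])))
for yw in(5,7):
    a=np.radians(yw);ex=np.array([np.cos(a),np.sin(a)]);ey=np.array([-ex[1],ex[0]])
    print(yw,"cx",(WR@ex).mean()-16,"cy",(WL@ey).mean()+16)
# vertical extents: left/right corner columns of head, full-height edge vs. model centre
for yw in (5,7):
    a=np.radians(yw);ex=np.array([np.cos(a),np.sin(a)]);ey=np.array([-ex[1],ex[0]])
    for nm,hf,zz in(("head",16,73),("ring",29.25,126)):
        k=[c0+hf*(i*ex+j*ey) for i,j in((-1,-1),(1,-1),(1,1))];print(nm,yw,proj("scene",[[*q,zz] for q in k]).round(1).tolist())
E
```

```text
7.695444274667828 8.687610729121742
5 cx -0.23160605217617558 cy -1.7847246934637901
7 cx -0.1977856074318698 cy -1.966292470330849
head 5 [[239.7, 219.1], [246.5, 224.7], [256.6, 220.5]]
ring 5 [[231.8, 201.6], [244.5, 211.7], [263.5, 204.2]]
head 7 [[239.6, 219.2], [246.8, 224.8], [256.6, 220.3]]
ring 7 [[231.7, 201.9], [245.0, 211.8], [263.6, 203.9]]
```

```bash
python3 - <<'E'
from h import *
z=np.load("car.npz")
for n,p,d in(("scene",z["b"],z["d2"]),("top",z["a"],z["d"])):
    red,_=masks(p);P=cloud(n,d);k=red&(abs(P[...,0]-475)<40)&(abs(P[...,1]-50)<70)&(P[...,2]>90)
    q=P[k]
    if len(q)<5: print(n,len(q));continue
    f=np.polyfit(q[:,1],q[:,2],1);print(n,len(q),q.mean(0).round(1),"slope",f.round(3),np.percentile(q[:,2],[5,50,95]).round(1))
P=cloud("scene",z["d2"])
for lo in range(-140,20,10):
    k=(abs(P[...,1]-lo-5)<5)&(P[...,2]>105)&(P[...,2]<146)&(abs(P[...,0]-490)<32);q=P[k]
    if len(q): print(lo,len(q),np.percentile(q[:,2],[5,50,90]).round(1))
E
```

```text
scene 175 [478.4  59.2 130.4] slope [8.00000e-03 1.29896e+02] [122.9 131.9 134.2]
top 73 [471.   78.1 135.4] slope [1.50000e-02 1.34265e+02] [132.6 135.3 138.4]
-140 102 [113.4 128.2 134.5]
-130 35 [130.2 133.5 134.6]
-120 40 [116.1 129.7 134.9]
-110 44 [115.7 130.5 134.3]
-100 85 [114.9 128.6 135. ]
-90 59 [115.1 133.7 135.7]
-80 22 [124.1 130.5 133.4]
-70 80 [125.  133.6 143.8]
-60 34 [128.5 136.2 144.8]
-50 6 [130.1 136.9 142.6]
-40 11 [121.  128.9 132.2]
-30 25 [119.7 129.6 131.9]
-20 25 [122.2 130.3 132. ]
-10 25 [119.4 130.4 131.9]
0 26 [121.4 129.7 132. ]
10 21 [122.  130.1 132.3]
```

At its true hanging height (underside ≈113) the ring is within about 0.3 mm of the head, and its yaw is within 1°. I'll lower it with force checks.

>>> arm_command(
  moves=[
    [-1,[0,0,6],[0,0,0]],
    [-1,[0,0,12],[0,0,0]],
    [-1,[0,0,17],[0,0,0]],
    [-1,[0,0,20],[0,0,0]],
    [-1,[0,0,20],[0,0,0]],
  ],
)

```text
t: 9.45
ee_pos: [486.4, -57.5, 96.8]
eef_rot: [-2.081, -2.352, 0.001]
wrist_force: [0.5, -0.5, -4.4]
gripper_width: 21.1
grip_force: 60.0
```

>>> arm_command(
  moves=[
    [-1,[0,0,1.5],[0,0,0]],
    [-1,[0,0,3],[0,0,0]],
    [-1,[0,0,4.5],[0,0,0]],
    [-1,[0,0,6],[0,0,0]],
    [-1,[0,0,7],[0,0,0]],
  ],
)

```text
t: 9.95
ee_pos: [486.9, -57.6, 90.5]
eef_rot: [2.082, 2.353, -0.0]
wrist_force: [0.1, 0.5, -4.7]
gripper_width: 21.2
grip_force: 60.0
```

>>> arm_command(
  moves=[
    [-1,[0,0,1],[0,0,0]],
    [-1,[0,0,2],[0,0,0]],
    [-1,[0,0,3],[0,0,0]],
    [-1,[0,0,4],[0,0,0]],
    [-1,[0,0,4],[0,0,0]],
  ],
)

```text
t: 10.45
ee_pos: [487.2, -57.4, 87.3]
eef_rot: [2.081, 2.353, 0.001]
wrist_force: [-2.4, 3.0, 5.2]
gripper_width: 21.2
grip_force: 60.0
```

>>> arm_command(
  moves=[
    [-1,[0.3,-0.3,0],[0,0,0]],
    [-1,[0.6,-0.5,0],[0,0,0]],
    [-1,[0.8,-0.8,0],[0,0,0]],
    [-1,[0.8,-0.8,0],[0,0,0]],
    [-1,[0.8,-0.8,0],[0,0,0]],
  ],
)

```text
t: 10.95
ee_pos: [485.7, -56.9, 85.8]
eef_rot: [-2.081, -2.352, 0.001]
wrist_force: [0.5, 0.5, -4.2]
gripper_width: 21.7
grip_force: 60.0
```

```bash
python3 - <<'E'
from rel import *
P,R,y,o=pose();print(P,y,o["eef_rot"],o["wrist_force"],o["moment"])
b,d=env.read_camera("scene");np.savez("c2.npz",b=b,d=d);c0=np.array([493,-107.3])
Pc=cloud("scene",d)
for lo in range(-140,100,10):
    k=(abs(Pc[...,1]-lo-5)<5)&(Pc[...,2]>92)&(Pc[...,2]<115)&(abs(Pc[...,0]-488)<32);q=Pc[k]
    if len(q): print(lo,len(q),np.percentile(q[:,2],[50,90]).round(1),end="; ")
red,_=masks(b);k=red&(abs(Pc[...,0]-475)<40)&(abs(Pc[...,1]-50)<70)&(Pc[...,2]>80);print("\nsleeve",np.percentile(Pc[k][:,2],[50,95]),Pc[k].mean(0))
m=(Pc[...,2]>78)&(Pc[...,2]<116)&(np.hypot(Pc[...,0]-493,Pc[...,1]+107)<55)
h=cv2.cvtColor(b,cv2.COLOR_RGB2HSV);m&=~((h[...,0]>10)&(h[...,0]<34)&(h[...,1]>95))
m[:,:225]=0;m[:,275:]=0
v,u=np.nonzero(m);bb=bottom(m,u.min()+1,262);print([(x,float(q)) for x,q in bb]);print(edges(bb,83,29.25,7,c0))
E
```

```text
[485.67647747 -56.93197501  85.84936111] 6.996367422441476 [-2.08117848e+00 -2.35219372e+00  7.00739115e-04] [ 0.48434255  0.53995772 -4.20848745] [ 0.07806123 -0.02191711  0.05155852]
-140 64 [100.9 103.5]; -130 31 [101.8 103.2]; -120 28 [101.1 103. ]; -110 34 [101.1 103.3]; -100 58 [100.  103.4]; -90 51 [102.  103.5]; -80 16 [ 99.3 101.4]; -70 79 [102.8 112.1]; -60 32 [105.3 112.7]; -50 6 [105.5 109.9]; -40 6 [96.6 98.5]; -30 18 [ 98.5 100.8]; -20 24 [ 98.4 100.4]; -10 20 [ 99.3 100.4]; 0 17 [98.2 99.5]; 10 18 [ 98.9 100.8]; 20 23 [ 99.6 101.2]; 30 17 [ 99.  101.8]; 40 19 [100.4 101.8]; 50 18 [100.  100.8]; 60 20 [100.6 102.3]; 70 22 [ 99.8 101.8]; 80 20 [100.3 101.9]; 90 16 [101.  102.9]; 
sleeve [100.04386862 102.88204142] [477.9560888   60.73803879  98.71897718]
[(233, 217.5), (234, 217.5), (235, 218.5), (236, 219.5), (237, 220.5), (238, 221.5), (239, 221.5), (240, 222.5), (241, 223.5), (242, 223.5), (243, 224.5), (244, 225.5), (245, 226.5), (246, 225.5), (247, 225.5), (248, 224.5), (249, 224.5), (250, 223.5), (251, 223.5), (252, 222.5), (253, 222.5), (254, 221.5), (255, 221.5), (256, 220.5), (257, 220.5), (258, 220.5), (259, 218.5), (260, 219.5), (261, 219.5)]
{'cx': np.float64(-0.29343144527457454), 'cy': np.float64(-2.4994679080479187), 'slopes': array([1.2, 1.1]), 'n': (np.int64(11), np.int64(15)), 'sx': np.float64(1.6315241054366438), 'sy': np.float64(0.889269926148394)}
```

The contact force is gone and the underside is at about 81 mm, so the ring has started down over the head. I'll keep lowering gently.

>>> arm_command(
  moves=[
    [-1,[0,0,1],[0,0,0]],
    [-1,[0,0,2],[0,0,0]],
    [-1,[0,0,3],[0,0,0]],
    [-1,[0,0,4],[0,0,0]],
    [-1,[0,0,5],[0,0,0]],
  ],
)

```text
t: 11.5
ee_pos: [485.9, -56.9, 81.4]
eef_rot: [-2.081, -2.353, 0.0]
wrist_force: [-0.6, 0.5, -4.8]
gripper_width: 21.4
grip_force: 60.0
```

>>> arm_command(
  moves=[
    [-1,[0,0,1],[0,0,0]],
    [-1,[0,0,2],[0,0,0]],
    [-1,[0,0,3],[0,0,0]],
    [-1,[0,0,4],[0,0,0]],
    [-1,[0,0,5],[0,0,0]],
  ],
)

```text
t: 12.0
ee_pos: [486.1, -56.9, 76.5]
eef_rot: [2.082, 2.353, 0.0]
wrist_force: [0.8, -0.2, -3.8]
gripper_width: 21.4
grip_force: 60.0
```

>>> arm_command(
  moves=[
    [-1,[0,0,1.5],[0,0,0]],
    [-1,[0,0,3],[0,0,0]],
    [-1,[0,0,4.5],[0,0,0]],
    [-1,[0,0,6],[0,0,0]],
    [-1,[0,0,7],[0,0,0]],
  ],
)

```text
t: 12.5
ee_pos: [485.9, -56.9, 69.4]
eef_rot: [-2.081, -2.353, 0.0]
wrist_force: [0.3, 1.0, -4.5]
gripper_width: 21.1
grip_force: 60.0
```

>>> arm_command(
  moves=[
    [-1,[0,0,1],[0,0,0]],
    [-1,[0,0,2],[0,0,0]],
    [-1,[0,0,3],[0,0,0]],
    [-1,[0,0,3.5],[0,0,0]],
    [-1,[0,0,3.5],[0,0,0]],
  ],
)

```text
t: 13.0
ee_pos: [486.0, -56.9, 66.0]
eef_rot: [-2.082, -2.353, 0.0]
wrist_force: [0.2, 0.2, -4.9]
gripper_width: 21.1
grip_force: 60.0
```

>>> arm_command(
  moves=[
    [-1,[0,0,0.7],[0,0,0]],
    [-1,[0,0,1.4],[0,0,0]],
    [-1,[0,0,2],[0,0,0]],
    [-1,[0,0,2.5],[0,0,0]],
    [-1,[0,0,2.5],[0,0,0]],
  ],
)

```text
t: 13.5
ee_pos: [486.0, -56.9, 63.5]
eef_rot: [-2.082, -2.353, 0.0]
wrist_force: [-0.6, -0.2, -4.2]
gripper_width: 21.1
grip_force: 60.0
```

```bash
python3 - <<'E'
from rel import *
P,R,y,o=pose();print(P,y,o["wrist_force"],o["moment"])
b,d=env.read_camera("scene");Pc=cloud("scene",d)
for lo in list(range(-140,-80,10))+list(range(-20,100,20)):
    k=(abs(Pc[...,1]-lo-5)<5)&(Pc[...,2]>70)&(Pc[...,2]<85)&(abs(Pc[...,0]-488)<32);q=Pc[k]
    if len(q): print(lo,len(q),np.percentile(q[:,2],[50,90]).round(1),end="; ")
E
```

```text
[485.99995603 -56.92941335  63.48374699] 7.001390157272303 [-0.59051353 -0.21257517 -4.16164469] [0.07407404 0.07913909 0.00281362]
-140 59 [78.7 80.8]; -130 51 [80.4 83.8]; -120 21 [80.  83.1]; -110 22 [80.9 82.9]; -100 24 [79.9 82.1]; -90 45 [79.9 81.3]; -20 16 [77.  78.5]; 0 17 [77.2 78.4]; 20 17 [77.8 79.5]; 40 16 [77.4 79.7]; 60 19 [77.9 80.4]; 80 17 [78.2 79.3];
```

>>> arm_command(
  moves=[
    [-1,[0,0,0.3],[0,0,0]],
    [-1,[0,0,0.6],[0,0,0]],
    [-1,[0,0,0.9],[0,0,0]],
    [-1,[0,0,1.2],[0,0,0]],
    [-1,[0,0,1.2],[0,0,0]],
  ],
)

```text
t: 14.05
ee_pos: [486.1, -56.9, 62.6]
eef_rot: [2.081, 2.353, 0.0]
wrist_force: [-1.3, 0.8, -0.5]
gripper_width: 20.9
grip_force: 60.0
```

The ring is seated on the collar. I'll release, then slide the open fingers along the handle to the sleeve.

>>> arm_command(
  moves=[
    [-0.4,[0,0,0],[0,0,0]],
    [-0.2,[0,0,0],[0,0,0]],
    [0,[0,0,0],[0,0,0]],
    [0.1,[0,0,0],[0,0,0]],
    [0.1,[0,0,0],[0,0,0]],
  ],
)

```text
t: 14.55
ee_pos: [486.2, -57.0, 62.4]
eef_rot: [2.081, 2.353, 0.0]
wrist_force: [-0.5, 0.4, -1.6]
gripper_width: 50.1
grip_force: 0.0
```

>>> arm_command(
  moves=[
    [0.1,[10,0,0],[0,0,0]],
    [0.1,[35,0,0],[0,0,0]],
    [0.1,[70,0,0],[0,0,0]],
    [0.1,[100,0,0],[0,0,0]],
    [0.1,[115,0,0],[0,0,0]],
  ],
)

```text
t: 15.05
ee_pos: [470.9, 59.9, 62.3]
eef_rot: [-2.079, -2.354, -0.0]
wrist_force: [1.0, 0.1, 0.9]
gripper_width: 51.2
grip_force: 0.0
```

>>> arm_command(
  moves=[
    [0.1,[0,0,0],[0,0,0]],
    [0.1,[0,0,0],[0,0,0]],
    [0.1,[0,0,0],[0,0,0]],
    [0.1,[0,0,0],[0,0,0]],
    [0.1,[0,0,0],[0,0,0]],
  ],
)

```text
t: 15.55
ee_pos: [472.2, 56.4, 62.3]
eef_rot: [2.083, 2.352, -0.0]
wrist_force: [-0.7, -0.7, -0.4]
gripper_width: 51.3
grip_force: 0.0
```

```bash
python3 - <<'E'
from h import *
P,R,y,o=pose();print(P,y,o["wrist_force"],o["moment"],o["gripper_width"])
b,d=env.read_camera("scene");a,da=env.read_camera("top")
W=np.zeros((600,800,3),np.uint8);W[:600,:]=cv2.resize(b[150:255,220:360],(800,600),interpolation=cv2.INTER_CUBIC)
cv2.imwrite("pics/seat.png",W[:,:,::-1])
Pc=cloud("scene",d);red,_=masks(b);k=red&(abs(Pc[...,0]-475)<40)&(abs(Pc[...,1]-50)<70)&(Pc[...,2]>40);print(np.percentile(Pc[k][:,2],[50,95]),Pc[k].mean(0))
k=(np.hypot(Pc[...,0]-493,Pc[...,1]+107)<40)&(Pc[...,2]>66)&(Pc[...,2]<86.5);print("ring z",np.percentile(Pc[k][:,2],[50,75,90]))
E
```

```text
[472.21380927  56.4487736   62.33189462] 6.9263108256839985 [-0.74177721 -0.71972482 -0.43078184] [-0.08273088  0.03900575  0.00193577] 51.282096514728686
[75.47685019 78.84495998] [478.60877305  45.90160751  74.74518274]
ring z [79.01882194 80.83933719 83.58591431]
```

View pics/seat.png

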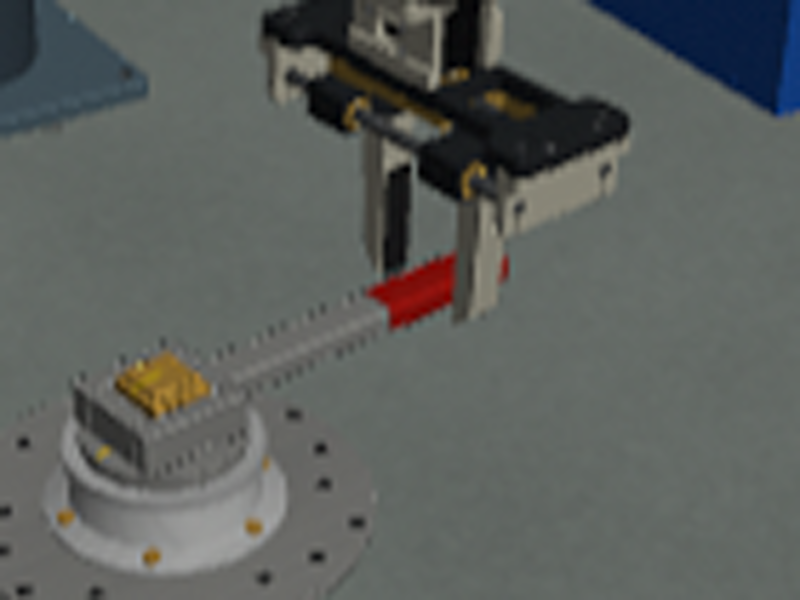

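The picture shows the ring flat on the collar with the brass head standing proud at crop (165,385), and the fingers astride the red sleeve at (430,290). Next I push slowly along tool +y, which is clockwise.

>>> arm_command(
  moves=[
    [0.1,[0,2,0],[0,0,0]],
    [0.1,[0,4,0],[0,0,0]],
    [0.1,[0,6,0],[0,0,0]],
    [0.1,[0,8,0],[0,0,0]],
    [0.1,[0,10,0],[0,0,0]],
  ],
)

```text
t: 16.15
ee_pos: [482.1, 58.5, 62.3]
eef_rot: [-2.082, -2.353, 0.0]
wrist_force: [-0.8, 0.6, -0.6]
gripper_width: 50.8
grip_force: 0.0
```

>>> arm_command(
  moves=[
    [0.1,[0,1,0],[0,0,0]],
    [0.1,[0,2,0],[0,0,0]],
    [0.1,[0,3,0],[0,0,0]],
    [0.1,[0,4,0],[0,0,0]],
    [0.1,[0,5,0],[0,0,0]],
  ],
)

```text
t: 16.65
ee_pos: [486.8, 59.1, 62.3]
eef_rot: [-2.081, -2.353, 0.0]
wrist_force: [-0.0, -0.1, 0.2]
gripper_width: 51.3
grip_force: 0.1
```

>>> arm_command(
  moves=[
    [0.1,[0,0.6,0],[0,0,0]],
    [0.1,[0,1.2,0],[0,0,0]],
    [0.1,[0,1.8,0],[0,0,0]],
    [0.1,[0,2.4,0],[0,0,0]],
    [0.1,[0,3,0],[0,0,0]],
  ],
)

```text
t: 17.15
ee_pos: [489.8, 59.4, 62.3]
eef_rot: [-2.081, -2.353, 0.0]
wrist_force: [-0.3, 0.0, 0.5]
gripper_width: 51.2
grip_force: 0.3
```

>>> arm_command(
  moves=[
    [0.1,[0,0.7,0],[0,0,0.012]],
    [0.1,[0,1.4,0],[0,0,0.024]],
    [0.1,[0,2.1,0],[0,0,0.036]],
    [0.1,[0,2.8,0],[0,0,0.048]],
    [0.1,[-1,3.5,0],[0,0,0.06]],
  ],
)

```text
t: 17.65
ee_pos: [493.5, 59.0, 62.4]
eef_rot: [-2.152, -2.288, -0.0]
wrist_force: [-0.4, 0.9, 0.6]
gripper_width: 50.8
grip_force: 0.3
```

>>> arm_command(
  moves=[
    [0.1,[0,0.5,0],[0,0,0]],
    [0.1,[0,1,0],[0,0,0]],
    [0.1,[0,1.5,0],[0,0,0]],
    [0.1,[0,2,0],[0,0,0]],
    [0.1,[0,2.5,0],[0,0,0]],
  ],
)

```text
t: 18.15
ee_pos: [496.0, 59.0, 62.4]
eef_rot: [-2.151, -2.289, -0.0]
wrist_force: [-0.7, 0.3, 0.2]
gripper_width: 51.2
grip_force: 0.3
```

>>> arm_command(
  moves=[
    [0.1,[0,0.4,0],[0,0,0]],
    [0.1,[0,0.8,0],[0,0,0]],
    [0.1,[0,1.2,0],[0,0,0]],
    [0.1,[0,1.6,0],[0,0,0]],
    [0.1,[0,2,0],[0,0,0]],
  ],
)

```text
t: 18.65
ee_pos: [498.0, 59.1, 62.3]
eef_rot: [-2.151, -2.289, 0.0]
wrist_force: [-0.2, 0.2, 0.3]
gripper_width: 51.1
grip_force: 0.3
```

>>> arm_command(
  moves=[
    [0.1,[0,0.3,0],[0,0,0]],
    [0.1,[0,0.6,0],[0,0,0]],
    [0.1,[0,0.9,0],[0,0,0]],
    [0.1,[0,1.2,0],[0,0,0]],
    [0.1,[0,1.5,0],[0,0,0]],
  ],
)

```text
t: 19.15
ee_pos: [499.5, 59.2, 62.4]
eef_rot: [2.151, 2.289, 0.0]
wrist_force: [-0.8, 0.7, 0.3]
gripper_width: 51.2
grip_force: 0.4
```

>>> arm_command(
  moves=[
    [0.1,[0,0.3,0],[0,0,0]],
    [0.1,[0,0.6,0],[0,0,0]],
    [0.1,[0,0.8,0],[0,0,0]],
    [0.1,[0,1,0],[0,0,0]],
    [0.1,[0,1.2,0],[0,0,0]],
  ],
)

```text
t: 19.65
ee_pos: [500.7, 59.3, 62.3]
eef_rot: [-2.151, -2.289, 0.0]
wrist_force: [-0.7, 0.0, -0.6]
gripper_width: 50.9
grip_force: 0.4
```

>>> arm_command(
  moves=[
    [0.1,[0,0.3,0],[0,0,0]],
    [0.1,[0,0.6,0],[0,0,0]],
    [0.1,[0,0.8,0],[0,0,0]],
    [0.1,[0,1,0],[0,0,0]],
    [0.1,[0,1.2,0],[0,0,0]],
  ],
)

```text
t: 20.15
ee_pos: [501.8, 59.4, 62.3]
eef_rot: [-2.151, -2.289, 0.0]
wrist_force: [-1.4, 1.1, 0.6]
gripper_width: 51.2
grip_force: 0.5
```

>>> arm_command(
  moves=[
    [0.1,[0,0.3,0],[0,0,0]],
    [0.1,[0,0.6,0],[0,0,0]],
    [0.1,[0,0.8,0],[0,0,0]],
    [0.1,[0,1,0],[0,0,0]],
    [0.1,[0,1.2,0],[0,0,0]],
  ],
)

```text
t: 20.65
ee_pos: [502.7, 59.5, 62.2]
eef_rot: [-2.151, -2.289, 0.001]
wrist_force: [-1.4, 0.8, -1.4]
gripper_width: 50.8
grip_force: 1.2
```

```bash
python3 - <<'E'
from h import *
P,R,y,o=pose();print(P,y,o["wrist_force"],o["moment"],o["grip_force"],o["joint_efforts"])
E
```

```text
[502.73586325  59.482882    62.24706104] 3.5646426315270188 [-1.41857265  0.84036485 -1.43776906] [ 0.06592958  0.47315826 -0.04823211] 1.150076910853386 [-4.76275496e-01 -4.24846101e+01 -2.38720268e+01 -1.08063750e-01
 -8.31253733e-01 -3.90109350e-02]
```

>>> arm_command(
  moves=[
    [0.1,[0,0.2,0],[0,0,0.01]],
    [0.1,[0,0.4,0],[0,0,0.02]],
    [0.1,[0,0.6,0],[0,0,0.03]],
    [0.1,[0,0.8,0],[0,0,0.04]],
    [0.1,[0,0.8,0],[0,0,0.04]],
  ],
)

```text
t: 21.15
ee_pos: [503.7, 59.2, 62.3]
eef_rot: [-2.197, -2.246, 0.001]
wrist_force: [-2.6, -2.3, 0.5]
gripper_width: 51.5
grip_force: 1.5
```

>>> arm_command(
  moves=[
    [0.1,[0,0.1,0],[0,0,0]],
    [0.1,[0,0.2,0],[0,0,0]],
    [0.1,[0,0.3,0],[0,0,0]],
    [0.1,[0,0.4,0],[0,0,0]],
    [0.1,[0,0.4,0],[0,0,0]],
  ],
)

```text
t: 21.65
ee_pos: [504.1, 59.4, 62.3]
eef_rot: [-2.196, -2.246, 0.001]
wrist_force: [-2.8, -3.2, -0.4]
gripper_width: 51.2
grip_force: 1.8
```

```bash
python3 - <<'E'
from h import *
for i in range(1):
    P,R,y,o=pose();print(P,y,o["wrist_force"],o["moment"],o["grip_force"])
E
```

```text
[504.11163893  59.43124374  62.31247024] 1.278783457812549 [-2.83453209 -3.15709423 -0.38233782] [-0.5957482   0.71397029  0.07529333] 1.8072467297315598
```

>>> arm_command(
  moves=[
    [0.1,[-0.2,0.1,0],[0,0,0]],
    [0.1,[-0.4,0.2,0],[0,0,0]],
    [0.1,[-0.6,0.3,0],[0,0,0]],
    [0.1,[-0.8,0.4,0],[0,0,0]],
    [0.1,[-0.8,0.4,0],[0,0,0]],
  ],
)

```text
t: 22.15
ee_pos: [504.4, 59.3, 62.3]
eef_rot: [-2.196, -2.245, -0.0]
wrist_force: [-3.2, 2.9, 0.2]
gripper_width: 51.1
grip_force: 2.2
```

>>> arm_command(
  moves=[
    [0.1,[0,0.1,0],[0,0,0]],
    [0.1,[0,0.2,0],[0,0,0]],
    [0.1,[0,0.3,0],[0,0,0]],
    [0.1,[0,0.4,0],[0,0,0]],
    [0.1,[0,0.4,0],[0,0,0]],
  ],
)

```text
t: 22.65
ee_pos: [504.6, 59.3, 62.2]
eef_rot: [-2.196, -2.245, 0.0]
wrist_force: [-4.4, 2.8, 0.0]
gripper_width: 51.1
grip_force: 2.4
```

```bash
python3 - <<'E'
from h import *
P,R,y,o=pose();print(P,y,o["wrist_force"],o["moment"],o["grip_force"])
E
```

```text
[504.59024764  59.27506773  62.2166751 ] 1.2634934030496539 [-4.37808980e+00  2.82053604e+00  4.14321077e-03] [ 0.42043685  0.93076282 -0.03165434] 2.4278372526168823
```

>>> arm_command(
  moves=[
    [0.1,[0.1,0.2,0],[0,0,0]],
    [0.1,[0.2,0.4,0],[0,0,0]],
    [0.1,[0.3,0.6,0],[0,0,0]],
    [0.1,[0.4,0.8,0],[0,0,0]],
    [0.1,[0.4,1,0],[0,0,0]],
  ],
)

```text
t: 23.15
ee_pos: [505.1, 59.4, 62.1]
eef_rot: [-2.195, -2.245, 0.002]
wrist_force: [-6.6, 1.5, 0.5]
gripper_width: 51.0
grip_force: 3.0
```

>>> arm_command(
  moves=[
    [0.1,[0,0.1,0],[0,0,0]],
    [0.1,[0,0.2,0],[0,0,0]],
    [0.1,[0,0.3,0],[0,0,0]],
    [0.1,[0,0.3,0],[0,0,0]],
    [0.1,[0,0.3,0],[0,0,0]],
  ],
)

```text
t: 23.65
ee_pos: [505.2, 59.4, 62.0]
eef_rot: [-2.195, -2.245, 0.002]
wrist_force: [-6.1, 1.0, 0.7]
gripper_width: 50.9
grip_force: 3.1
```

```bash
python3 - <<'E'
from h import *
P,R,y,o=pose();print(P,y,o["wrist_force"],o["moment"],o["grip_force"])
E
```

```text
[505.24463988  59.3768692   62.04011848] 1.2782580493483653 [-6.11418087  0.95378417  0.65546829] [ 0.11355156  1.20616294 -0.13193582] 3.1046082079410553
```

>>> arm_command(
  moves=[
    [0.1,[0,0.3,0],[0,0,0]],
    [0.1,[0,0.6,0],[0,0,0]],
    [0.1,[0,0.9,0],[0,0,0]],
    [0.1,[0,1.2,0],[0,0,0]],
    [0.1,[0,1.2,0],[0,0,0]],
  ],
)

```text
t: 24.15
ee_pos: [505.8, 59.4, 61.8]
eef_rot: [-2.195, -2.244, 0.003]
wrist_force: [-7.9, 0.5, 2.1]
gripper_width: 51.1
grip_force: 3.7
```

>>> arm_command(
  moves=[
    [0.1,[0,0.2,0],[0,0,0]],
    [0.1,[0,0.4,0],[0,0,0]],
    [0.1,[0,0.5,0],[0,0,0]],
    [0.1,[0,0.5,0],[0,0,0]],
    [0.1,[0,0.5,0],[0,0,0]],
  ],
)

```text
t: 24.65
ee_pos: [506.1, 59.5, 61.8]
eef_rot: [-2.194, -2.244, 0.004]
wrist_force: [-7.7, 0.6, 1.0]
gripper_width: 51.6
grip_force: 3.9
```

```bash
python3 - <<'E'
from h import *
P,R,y,o=pose();print(P,y,o["wrist_force"],o["moment"],o["grip_force"])
E
```

```text
[506.07744145  59.46819365  61.81021275] 1.2804562165804259 [-7.68296148  0.55045629  0.97301073] [ 0.10117526  1.48248734 -0.13737415] 3.9308618009090424
```

>>> arm_command(
  moves=[
    [0.1,[0,0.3,0],[0,0,0]],
    [0.1,[0,0.6,0],[0,0,0]],
    [0.1,[0,0.9,0],[0,0,0]],
    [0.1,[0,1.2,0],[0,0,0]],
    [0.1,[0,1.5,0],[0,0,0]],
  ],
)

```text
t: 25.15
ee_pos: [506.7, 59.5, 61.6]
eef_rot: [-2.193, -2.243, 0.006]
wrist_force: [-9.7, 1.4, 2.2]
gripper_width: 51.4
grip_force: 4.9
```

>>> arm_command(
  moves=[
    [0.1,[0,0,0],[0,0,0]],
    [0.1,[0,0,0],[0,0,0]],
    [0.1,[0,0,0],[0,0,0]],
    [0.1,[0,0,0],[0,0,0]],
    [0.1,[0,0,0],[0,0,0]],
  ],
)

```text
t: 25.65
ee_pos: [506.8, 59.6, 61.6]
eef_rot: [-2.193, -2.243, 0.006]
wrist_force: [-9.1, 0.2, 1.4]
gripper_width: 51.4
grip_force: 4.7
```

>>> arm_command(
  moves=[
    [0.1,[0,0.2,0],[0,0,0]],
    [0.1,[0,0.4,0],[0,0,0]],
    [0.1,[0,0.5,0],[0,0,0]],
    [0.1,[0,0.5,0],[0,0,0]],
    [0.1,[0,0.5,0],[0,0,0]],
  ],
)

```text
t: 26.15
ee_pos: [507.0, 59.6, 61.5]
eef_rot: [-2.193, -2.243, 0.006]
wrist_force: [-10.6, 0.3, 2.2]
gripper_width: 51.3
grip_force: 5.0
```

>>> arm_command(
  moves=[
    [0.1,[0,0,0],[0,0,0]],
    [0.1,[0,0,0],[0,0,0]],
    [0.1,[0,0,0],[0,0,0]],
    [0.1,[0,0,0],[0,0,0]],
    [0.1,[0,0,0],[0,0,0]],
  ],
)

```text
t: 26.65
ee_pos: [507.0, 59.6, 61.5]
eef_rot: [-2.193, -2.243, 0.006]
wrist_force: [-9.2, 1.2, 1.1]
gripper_width: 51.3
grip_force: 5.0
```

```bash
python3 - <<'E'
from h import *
P,R,y,o=pose();print(P,y,o["wrist_force"],o["moment"],o["grip_force"])
E
```

```text
[506.99968797  59.59104198  61.48149794] 1.2908875735341172 [-9.19696977  1.19878771  1.14142323] [ 0.06747534  1.9300254  -0.09498444] 4.954968094825745
```

>>> arm_command(
  moves=[
    [0.1,[0,0.1,0],[0,0,0]],
    [0.1,[0,0.1,0],[0,0,0]],
    [0.1,[0,0.1,0],[0,0,0]],
    [0.1,[0,0.1,0],[0,0,0]],
    [0.1,[0,0.1,0],[0,0,0]],
  ],
)

```text
t: 27.15
ee_pos: [507.0, 59.6, 61.5]
eef_rot: [-2.193, -2.243, 0.006]
wrist_force: [-10.0, 0.9, 2.0]
gripper_width: 51.4
grip_force: 5.0
```

>>> arm_command(
  moves=[
    [0.1,[0,0,0],[0,0,0]],
    [0.1,[0,0,0],[0,0,0]],
    [0.1,[0,0,0],[0,0,0]],
    [0.1,[0,0,0],[0,0,0]],
    [0.1,[0,0,0],[0,0,0]],
  ],
)

```text
t: 27.65
ee_pos: [507.0, 59.6, 61.5]
eef_rot: [-2.193, -2.243, 0.006]
wrist_force: [-10.6, 1.5, 1.3]
gripper_width: 51.7
grip_force: 5.0
```

>>> arm_command(
  moves=[
    [0.1,[0,0,0],[0,0,0]],
    [0.1,[0,0,0],[0,0,0]],
    [0.1,[0,0,0],[0,0,0]],
    [0.1,[0,0,0],[0,0,0]],
    [0.1,[0,0,0],[0,0,0]],
  ],
)

```text
t: 28.15
ee_pos: [507.0, 59.6, 61.5]
eef_rot: [-2.193, -2.243, 0.006]
wrist_force: [-9.8, 0.4, 1.3]
gripper_width: 51.2
grip_force: 5.0
```

>>> arm_command(
  moves=[
    [0.1,[0,0,0],[0,0,0]],
    [0.1,[0,0,0],[0,0,0]],
    [0.1,[0,-0.5,0],[0,0,0]],
    [0.1,[0,-1,0],[0,0,0]],
    [0.1,[0,-1.5,0],[0,0,0]],
  ],
)

```text
t: 28.65
ee_pos: [506.7, 59.5, 61.8]
eef_rot: [-2.194, -2.244, 0.004]
wrist_force: [-7.0, 1.4, 0.2]
gripper_width: 51.3
grip_force: 3.6
```

>>> arm_command(
  moves=[
    [0.1,[0,-1,0],[0,0,0]],
    [0.1,[0,-2,0],[0,0,0]],
    [0.1,[0,-3,0],[0,0,0]],
    [0.1,[0,-4,0],[0,0,0]],
    [0.1,[0,-5,0],[0,0,0]],
  ],
)

```text
t: 29.15
ee_pos: [504.3, 59.1, 62.5]
eef_rot: [2.196, 2.245, 0.002]
wrist_force: [-2.4, 1.0, -0.5]
gripper_width: 50.9
grip_force: 1.0
```

>>> arm_command(
  moves=[
    [0.1,[0,-2,0],[0,0,0]],
    [0.1,[0,-4,0],[0,0,0]],
    [0.1,[0,-6,0],[0,0,0]],
    [0.1,[0,-8,0],[0,0,0]],
    [0.1,[0,-10,0],[0,0,0]],
  ],
)

```text
t: 29.65
ee_pos: [493.8, 58.7, 62.5]
eef_rot: [2.196, 2.245, 0.001]
wrist_force: [-0.2, 0.4, -0.4]
gripper_width: 50.9
grip_force: 0.0
```

Held at about 10 N for roughly 2 s, then eased off to zero. The fingers are clear of the sleeve, so I'll lift away.

>>> arm_command(
  moves=[
    [0.1,[0,0,0],[0,0,0]],
    [0.1,[0,0,-8],[0,0,0]],
    [0.1,[0,0,-30],[0,0,0]],
    [0.1,[0,0,-70],[0,0,0]],
    [0.1,[0,0,-110],[0,0,0]],
  ],
)

```text
t: 30.15
ee_pos: [493.2, 58.9, 173.7]
eef_rot: [-2.196, -2.245, 0.001]
wrist_force: [1.3, -0.4, 0.5]
gripper_width: 50.9
grip_force: 0.0
```

>>> arm_command(
  moves=[
    [0.1,[0,0,-30],[0,0,0]],
    [0.1,[0,0,-30],[0,0,0]],
    [0.1,[0,0,-30],[0,0,0]],
    [0.1,[0,0,-30],[0,0,0]],
    [0.1,[0,0,-30],[0,0,0]],
  ],
)

```text
t: 30.65
ee_pos: [492.7, 58.9, 200.9]
eef_rot: [-2.195, -2.244, 0.003]
wrist_force: [-0.3, -0.8, 0.1]
gripper_width: 50.9
grip_force: 0.0
```

```bash
python3 - <<'E'
from h import *
P,R,y,o=pose();print(P,o["wrist_force"],o["t"])
b,d=env.read_camera("scene");cv2.imwrite("pics/end.png",cv2.resize(b[150:255,220:360],(800,600),interpolation=cv2.INTER_CUBIC)[:,:,::-1])
E
```

```text
[492.70655564  58.94451697 200.88825567] [-0.32650354 -0.79360419  0.05648173] 30.65
```

View pics/end.png

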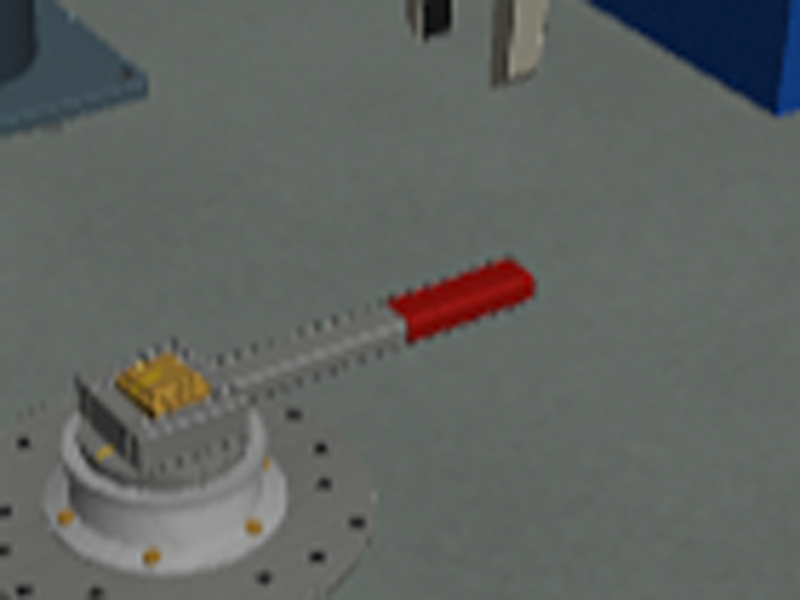

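The picture shows the spanner seated on the head at crop (165,385), the sleeve free at (465,300), the paint line still unbroken and the gripper well clear.

```bash
python3 -c "
from workcell import env
print(env.sign_off())"
```

```text
the job is handed in; nothing more can be done
None
```

Job handed in: the spanner sat fully down on the head, about 10 N (roughly 1.65 N m) clockwise was held for about 2 s, the screw showed no sign of turning, and the spanner was left seated with the gripper clear after one missed first grasp (the fingertips end about 17 mm higher than stated).

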